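Put the coffee bar tools back in their rests

TASK

Put each bar tool back in the rest shaped for it: the gel bottle, left by mistake in the tamper's place, upright in the small round dish; the tamper on its foot in the large round dish; the timer standing lengthwise in the rectangular tray; the brush lying centred across both saddles of the cradle. Set each down gently, without dropping it, and leave the cocoa shaker and the bell where they are.

Things in the scene. Friction and masses are not known exactly. Their poses are not given: they have to be found in the camera images.
- tamper: Coffee tamper, loose, standing on its steel foot: foot 58 mm diameter and 22 mm high, turned wooden handle up to 38 mm thick above it, 97 mm high in all, about 0.5 kg. Origin at the centre of its underside, z up. Belongs in large_round_rest. Grip the handle, about 70 mm up.
- gel_bottle: Small pale hand gel bottle, loose, upright: body 39 mm diameter up to 75 mm, cap 19 mm diameter, 92 mm high, about 0.1 kg. Origin at the centre of its underside, z up. At the start it stands in large_round_rest, the tamper's place; it belongs in small_round_rest. Grip the body, about 50 mm up.
- timer: Light-coloured kitchen timer, loose, standing on its foot: 66 mm wide along its own y, about 20 mm thick along its own x (the face looks to its -x), 62 mm high, about 0.09 kg. Origin at the centre of its underside, z up. Belongs in rectangular_rest. Grip it across its thickness, about 40 mm up.
- grinder_brush: Wooden grinder brush, loose, lying flat: 141 mm long along its own y (dark bristles at the -y end), 20 mm wide along its own x, 16 mm high, about 0.05 kg. Origin at the middle of its underside, z up. Belongs across the two saddles of cradle_rest. Grip it across its width at the middle.
- large_round_rest: Larger round dish, fixed to the worktop, oiled wood with a dark rubber floor; origin at the centre of its underside, z up. Inside diameter 76 mm, outside 96 mm, wall 13 mm high, floor 6 mm above the worktop.
- small_round_rest: Smaller round dish, fixed to the worktop, oiled wood with a dark rubber floor; origin at the centre of its underside, z up. Inside diameter 56 mm, outside 76 mm, wall 13 mm high, floor 6 mm above the worktop.
- rectangular_rest: Rectangular tray, fixed to the worktop, oiled wood with a dark rubber floor; origin at the centre of its underside, z up. Inside 86 mm along its own y and 41 mm along its own x, outside 102 x 57 mm, wall 13 mm high, floor 6 mm above the worktop.
- cradle_rest: Cradle, fixed, oiled wood: 4 mm plate, 110 mm along its own y, 62 mm along x, with two 14 mm long saddles 40 mm either side of the middle along y. Saddle floors (rubber) 12 mm above the worktop, each between two ears 36 mm apart rising to 21 mm. Brush lies along y across both; room for fingers between the saddles. Origin at the centre of its underside, z up.
- cocoa_shaker: Bystander: loose steel shaker, 68 mm diameter, 108 mm high, upright among the tools. Origin at the centre of its underside. Leave it where it stands.
- service_bell: Bystander: loose domed counter bell, 67 mm diameter, 49 mm high, among the tools. Origin at the centre of its underside. Leave it where it stands.
There are look-alikes about, which are no part of the job. Leave any red look-alike of the tamper alone. Of the things that look like the gel_bottle, the larger one is meant.

How it is judged:
At the end, for the whole second after the job is handed in: Tamper, bottle and timer stand (tilt under 0.12 rad) on the floors of their own rests, within 13 mm of centre (timer 16 mm and 0.36 rad); brush level on both saddles, within 12 mm sideways, 25 mm in all and 0.25 rad. Heights within 4 mm. All released and at rest (horizontal distance between tamper and large_round_rest below 0.013 m and z of tamper in the frame of large_round_rest between 0.002 and 0.01 m and angle between each of tamper, gel_bottle, timer, grinder_brush's own z axis and vertical below 0.12 rad and linear speed of each of tamper, gel_bottle, timer, grinder_brush below 0.02 m/s and angular speed of each of tamper, gel_bottle, timer, grinder_brush below 0.2 rad/s and contact force between each of tamper, gel_bottle, timer, grinder_brush and the fingers below 0.1 N and horizontal distance between gel_bottle and small_round_rest below 0.013 m and z of gel_bottle in the frame of small_round_rest between 0.002 and 0.01 m and horizontal distance between timer and rectangular_rest below 0.016 m and z of timer in the frame of rectangular_rest between 0.002 and 0.01 m and horizontal distance between grinder_brush and cradle_rest below 0.025 m and z of grinder_brush in the frame of cradle_rest between 0.008 and 0.016 m and x of grinder_brush in the frame of cradle_rest between -0.012 and 0.012 m and angle between the y axis of grinder_brush and the y axis of cradle_rest, either way round below 0.25 rad and angle between the y axis of timer and the y axis of rectangular_rest, either way round below 0.36 rad); the robot touches nothing.
It fails at once if the shaker is shifted by more than 20 mm (distance of cocoa_shaker from where it was at the start of the episode above 0.02 m).
It fails at once if the bell is shifted by more than 20 mm (distance of service_bell from where it was at the start of the episode above 0.02 m).
It fails at once if a tool is banged onto a rest (over 60 N) (contact force between any of tamper, gel_bottle, timer, grinder_brush and large_round_rest above 60 N or contact force between any of tamper, gel_bottle, timer, grinder_brush and small_round_rest above 60 N or contact force between any of tamper, gel_bottle, timer, grinder_brush and rectangular_rest above 60 N or contact force between any of tamper, gel_bottle, timer, grinder_brush and cradle_rest above 60 N).
It fails at once if a tool is dropped into its rest: it falls there at over 0.5 m/s with no finger on it ((distance between tamper and large_round_rest below 0.05 m and linear speed of tamper above 0.5 m/s and contact force between tamper and the fingers below 0.1 N) or (distance between gel_bottle and small_round_rest below 0.05 m and linear speed of gel_bottle above 0.5 m/s and contact force between gel_bottle and the fingers below 0.1 N) or (distance between timer and rectangular_rest below 0.05 m and linear speed of timer above 0.5 m/s and contact force between timer and the fingers below 0.1 N) or (distance between grinder_brush and cradle_rest below 0.05 m and linear speed of grinder_brush above 0.5 m/s and contact force between grinder_brush and the fingers below 0.1 N)).
It also fails if it takes over 109 s, if anything falls off the work surface, if the arm or the gripper's body presses on something with over 40 N, if the wrist force passes 120 N, or if a joint passes its speed limit or range.

ROBOT

A 7-joint arm with a two-finger parallel gripper is mounted at the origin on a cart in front of the work surface, level with it; the furniture and walls round the work are solid. World frame = base frame: x ahead of the robot, y to its left, z up, the work surface at z = 0. Lengths are in m, angles in rad, forces in N, time in s.
With the tool pointing down it reaches from about 0.4 to 0.85 m from the base axis. Payload 4.5 kg.
Tool frame: the origin (TCP) lies at the very end of the fingers, on their centre line; the grasp point (between the pads) lies 19 mm behind it; z points along the fingers, y is the line along which they close (so a half turn about z gives the same grasp; the last joint's range is limited). The gripper opens to 88 mm and grips with 3 to 60 N. Pads are 18 mm wide; open, the fingers measure 123 mm over their backs; the gripper's body (75 mm by 187 mm) begins 45 mm behind the grasp point.
Start: joints at [-1.085, 0.689, -0.195, 1.565, 0.157, 0.902, -0.215], TCP at [0.273, 0.562, 0.239] pointing down, gripper open.
Joint ranges: [-3.01, 3.01], [-0.46, 2.08], [-1.47, 1.51], [0.13, 2.56], [-1, 4.14], [0.04, 2.09], [-2.66, 2.66]. Speed limits (rad/s): [2.57, 2.57, 3.14, 3.14, 3.14, 3.14, 3.14].

INTERFACE

Orientations are given as a unit quaternion [x, y, z, w].
In Python, from plant import r, eyes, nets gives the robot as it stands.
- The arm moves only by the shell command python3 -m pendant 'ROWS' [FORCE]. ROWS is JSON, a list of rows, each an object of numbers: "claw": the opening, from 0 (shut) to 1 (fully open); "dx", "dy", "dz": the shift along the world's x, y, z in mm; "twist": the turn about the world's z in rad. In form: [{"claw": .., "dx": .., "dy": .., "dz": .., "twist": ..}, ...]. A call has 1 to 8 rows; each row is the pose to reach, as a shift and turn from the pose commanded when the call began; what a row does not reach only later rows make up. A row lasts 1/10 s, in which the tool goes at most 50 mm and 8.59 degrees, less where a joint would pass 70% of its speed; a pose out of reach is approached as far as the arm can. A call with a gripper value outside its range is refused whole. The fingers move at their own pace and stop on an object; FORCE is the grip in N (left out, the last holds). Time passes only in rows, so rows that repeat a pose let the fingers close. It gives the time, the measured TCP pose, the force, the opening and the grip force at its end, in the units of the state.
- r.get_state(): the state, without advancing time (a new reading comes with each control period).
- eyes.snapshot(name): name is "side" or "top" or "wrist"; returns (picture, depth): 384x512x3 uint8, blue, green, red; 384x512 float32, m along the optical axis (not along the pixel's ray), 0 where there is no reading.
- eyes.camera_info(name): a dict with "K" (3x3 intrinsics, pixels), "D" ([k1, k2, p1, p2, k3] as OpenCV has them; the pictures are not rectified), "world_to_cam" (4x4, takes a point from world to camera coordinates); the wrist camera has in their place "T_tool_cam" (4x4, takes a point from camera to tool coordinates, whose origin is the TCP and whose axes are the flange's). Camera axes: x right, y down, z forward; pixel columns grow to the right and rows downward; lengths in m; the calibration is good to about 2 mm. A picture is of the moment at which its call begins: read the wrist's pose just before it. camera_info takes no time and is no camera call.
- r.finish_job(): hands the job in; it is judged then, once.
Trained networks look in the newest picture that a camera, given by its name, has taken for a name from the list of things; names that differ only in an ending like _2 or _b are one class to them, and where a whole thing is asked for, a point or a joint stands for the part that bears it (a point fixed in the world has none). Each returns a list of dicts, best first, with "confidence" (0 to 1); they miss things now and then, are a little off and sometimes report something else, mostly with a low value. They report only what shows in the picture. A call takes as long as a camera call. They do not tell look-alikes from the thing itself.
- nets.spot_in(camera, query): "box" ([left, top, width, height] as shares, 0 to 1, of the picture: columns of its width, rows of its height, round what is visible of it).
- nets.place_of(camera, query): "position" ([column, row] as shares, 0 to 1, of the picture: columns of its width, rows of its height: a listed point, or the origin of a listed thing).
The state is a dict: "clock": time; "q": joint angles; "qd": joint speeds; "joint_torque": joint torques, N m; "tool_pos": TCP position; "eef_rot": TCP orientation; "contact_force": force on the tool from outside, world axes, zero at the start; "moment": the same for the moment, N m; "opening": opening from 0.0 (shut) to 1.0 (fully open); "finger_force": force on a finger pad.
Only numpy, scipy, OpenCV 4.12 (cv2) and the standard library are available. Lean on these libraries where they do the work, as an engineer would, in place of code of your own. Each camera call takes 0.05 s, during which the arm holds its last target. There are 200 camera calls.

## Working session

There is one attempt and no reset: what is moved stays moved. The work goes in short steps, Python scripts to look and compute and a shell command to move; the robot and the scene stay as the last step left them, time stands still between calls to the robot, and variables do not carry over. Pictures are saved under pics/ and viewed, at most 14 in all, crops included, and the job is handed in when it is done.

```bash
ls; mkdir -p pics
python3 - <<'E'
from plant import r,eyes,nets
import cv2,json
s=r.get_state();print({k:s[k] for k in('clock','tool_pos','eef_rot','opening')})
for c in('top','side'):
    p,d=eyes.snapshot(c);cv2.imwrite(f'pics/{c}0.png',p)
    i=eyes.camera_info(c);print(c,i['K'],i['D'],i['world_to_cam'])
    for q in'tamper gel_bottle timer grinder_brush large_round_rest small_round_rest rectangular_rest cradle_rest cocoa_shaker service_bell'.split():
        print(q,[([round(x*m) for x,m in zip(o['position'],(512,384))],round(o['confidence'],2)) for o in nets.place_of(c,q)])
print(eyes.camera_info('wrist'))
E
```

```text
pics
{'clock': 0.0, 'tool_pos': array([0.27263508, 0.56169312, 0.23790262]), 'eef_rot': array([ 2.23942787e-01,  9.74601861e-01, -9.06872966e-04, -1.38107951e-04]), 'opening': 0.9958982761252348}
top [[496.00376346   0.         255.369491  ]
 [  0.         496.00376346 184.65942545]
 [  0.           0.           1.        ]] [-0.07223591  0.          0.          0.          0.        ] [[-0.01424132 -0.99968576  0.02062912 -0.00446413]
 [-0.98612279  0.01062926 -0.16567699  0.52820913]
 [ 0.16540566 -0.02270231 -0.98596429  1.31817585]
 [ 0.          0.          0.          1.        ]]
tamper [([193, 219], 0.93), ([185, 251], 0.9), ([224, 243], 0.73)]
gel_bottle [([342, 162], 0.57)]
timer [([365, 208], 0.64)]
grinder_brush [([310, 210], 0.71)]
large_round_rest [([344, 154], 0.84), ([223, 152], 0.58)]
small_round_rest [([221, 155], 0.79)]
rectangular_rest [([160, 151], 0.93)]
cradle_rest [([345, 157], 0.66), ([277, 167], 0.59)]
cocoa_shaker [([140, 209], 0.76)]
service_bell []
side [[363.58758296   0.         252.09165962]
 [  0.         363.58758296 192.27916507]
 [  0.           0.
[... 676 characters left out ...]
51], 0.67), ([247, 296], 0.19)]
service_bell [([232, 203], 0.8), ([265, 231], 0.67), ([303, 165], 0.56)]
{'K': array([[313.35698199,   0.        , 254.57816026],
       [  0.        , 313.35698199, 192.61902114],
       [  0.        ,   0.        ,   1.        ]]), 'D': array([-0.06345448,  0.        ,  0.        ,  0.        ,  0.        ]), 'T_tool_cam': array([[ 3.58455275e-05, -9.47387505e-01, -3.20088916e-01,
         8.32648635e-02],
       [ 9.99999249e-01, -3.58254205e-04,  1.17233381e-03,
        -8.14046135e-04],
       [-1.22532760e-03, -3.20088717e-01,  9.47386780e-01,
        -1.46056436e-01],
       [ 0.00000000e+00,  0.00000000e+00,  0.00000000e+00,
         1.00000000e+00]])}
```

View pics/top0.png

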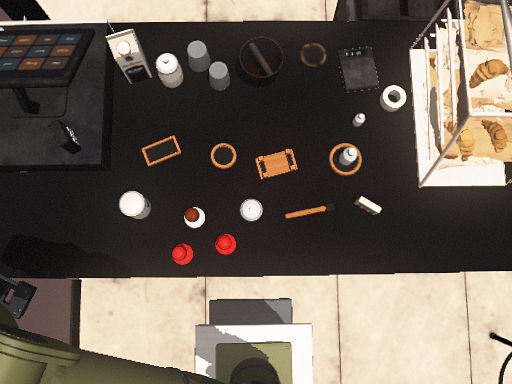

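View pics/side0.png

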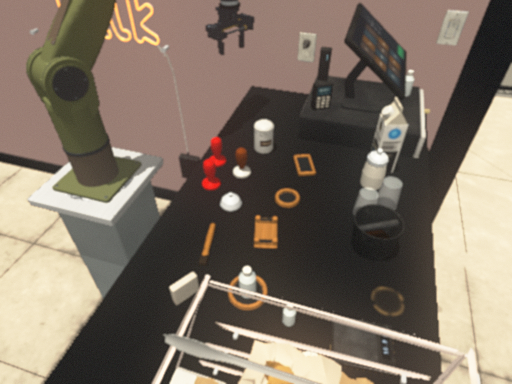

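The top view shows the tray at (160,151), small dish (223,155), cradle (277,164), and the large dish (346,158) with the bottle in it. The brush is at (310,212), timer (368,205), bell (251,210) and shaker (135,205).

Possible mix-ups:
- **Tamper:** the brown-handled one on a steel foot at (195,217), or the red ones at (182,254) and (225,244). I choose the brown one.
- **Bottle:** the larger one at (348,155), or the small one at (359,119). I choose the larger one, in the dish.

Next I measure from the depth clouds of both views.

```bash
cat > h.py <<'E'
from plant import r,eyes,nets
import cv2,numpy as np
from scipy.spatial.transform import Rotation as R
def cam2w(c):
    i=eyes.camera_info(c)
    if c!='wrist': return i,np.linalg.inv(i['world_to_cam'])
    s=r.get_state();T=np.eye(4);T[:3,:3]=R.from_quat(s['eef_rot']).as_matrix();T[:3,3]=s['tool_pos']
    return i,T@i['T_tool_cam']
def cloud(c):
    i,T=cam2w(c);p,d=eyes.snapshot(c)
    v,u=np.mgrid[:384,:512];uv=np.stack([u,v],-1).reshape(-1,1,2).astype(np.float64)
    n=cv2.undistortPoints(uv,i['K'],i['D']).reshape(384,512,2)
    P=np.concatenate([n*d[...,None],d[...,None]],-1)@T[:3,:3].T+T[:3,3]
    P[d<=0]=np.nan
    return p,P
def yaw():
    m=R.from_quat(r.get_state()['eef_rot']).as_matrix();return np.arctan2(m[1,1],m[0,1])
def obj(P,xy,rad,zlo,zhi):
    "points in a disc and height band: centre of minAreaRect, size, long-axis yaw, z99"
    Q=P.reshape(-1,3);Q=Q[np.isfinite(Q).all(1)]
    Q=Q[(np.hypot(*(Q[:,:2]-xy).T)<rad)&(Q[:,2]>zlo)&(Q[:,2]<zhi)]
    if len(Q)<5: return None
    b=cv2.boxPoints(cv2.minAreaRect((Q[:,:2]*1000).astype(np.float32)))
    e=[b[1]-b[0],b[2]-b[1]];L=max(e,key=np.linalg.norm)
    return dict(n=len(Q),c=b.mean(0).round(1),size=sorted(np.round([np.linalg.norm(x) for x in e],1)),yaw=round(float(np.arctan2(L[1],L[0])%np.pi),3),z=np.percentile(Q[:,2]*1000,[50,98]).round(1),mean=(Q[:,:2].mean(0)*1000).round(1))
E
python3 - <<'E'
from h import *
from plant import eyes
px=dict(tamper=(195,217),bottle=(348,155),timer=(368,205),brush=(310,212),tray=(160,151),small=(223,155),cradle=(277,164),large=(346,158),shaker=(135,205),bell=(251,210),red1=(182,254),red2=(225,244))
rad=dict(tamper=.045,bottle=.035,timer=.06,brush=.09,tray=.07,small=.055,cradle=.08,large=.065,shaker=.06,bell=.05,red1=.04,red2=.04)
p,P=cloud('top');p2,P2=cloud('side')
print('table',np.nanmedian(P[180:190,200:330,2]),np.nanmedian(P2[200:230,300:330,2]))
for k,(u,v) in px.items():
    c=P[v-2:v+3,u-2:u+3].reshape(-1,3);c=np.nanmedian(c,0)
    lo=.006;hi=.2
    if k=='bottle':lo=.03
    if k=='large':hi=.02
    print(k,(c*1000).round());print('  T',obj(P,c[:2],rad[k],lo,hi));print('  S',obj(P2,c[:2],rad[k],lo,hi))
E
```

```text
table -6.022265150884554e-05 -0.0019423459508162155
tamper [436. 149.  92.]
  T {'n': 342, 'c': array([438.3, 158.2], dtype=float32), 'size': [np.float32(59.0), np.float32(68.5)], 'yaw': 2.349, 'z': array([18.8, 99.5]), 'mean': array([440.4, 155.4])}
  S {'n': 332, 'c': array([448.5, 154.5], dtype=float32), 'size': [np.float32(48.2), np.float32(55.0)], 'yaw': 0.438, 'z': array([47.8, 95.1]), 'mean': array([449.5, 149.8])}
bottle [ 601. -264.   78.]
  T {'n': 214, 'c': array([ 607.3, -271.1], dtype=float32), 'size': [np.float32(38.2), np.float32(40.0)], 'yaw': 2.589, 'z': array([ 73.2, 101.1]), 'mean': array([ 603.2, -267.1])}
  S {'n': 341, 'c': array([ 610.2, -275.4], dtype=float32), 'size': [np.float32(30.5), np.float32(38.7)], 'yaw': 0.537, 'z': array([70.5, 98.1]), 'mean': array([ 611.6, -279.8])}
timer [ 466. -316.   61.]
  T {'n': 281, 'c': array([ 474.3, -315.3], dtype=float32), 'size': [np.float32(100.0), np.float32(101.5)], 'yaw': 1.588, 'z': array([57.1, 66.5]), 'mean': array([ 466.7, -316.6])}
  S {'n': 550, 'c': array([ 468. , -322.6], dtype=float32), 'size': [np.float32(
[... 2788 characters left out ...]
rray([339.9, 192.3], dtype=float32), 'size': [np.float32(54.9), np.float32(60.2)], 'yaw': 3.122, 'z': array([69.1, 99.2]), 'mean': array([341.9, 187.3])}
  S {'n': 282, 'c': array([349. , 189.2], dtype=float32), 'size': [np.float32(51.1), np.float32(51.8)], 'yaw': 0.542, 'z': array([50.9, 94.8]), 'mean': array([351. , 183.4])}
red2 [364.  71.  97.]
  T {'n': 345, 'c': array([371.9,  75.2], dtype=float32), 'size': [np.float32(57.1), np.float32(60.6)], 'yaw': 0.618, 'z': array([17.8, 98.3]), 'mean': array([367.8,  72.3])}
  S {'n': 349, 'c': array([373.4,  70. ], dtype=float32), 'size': [np.float32(50.7), np.float32(54.4)], 'yaw': 0.388, 'z': array([47.6, 94.7]), 'mean': array([375.4,  64.4])}
```

```bash
for i in 1; do :; done
python3 -m pendant '[{"dx":150,"dy":-370,"dz":20,"twist":-0.25},{"dx":150,"dy":-370,"dz":20,"twist":-0.25},{"dx":150,"dy":-370,"dz":20,"twist":-0.25},{"dx":150,"dy":-370,"dz":20,"twist":-0.25},{"dx":150,"dy":-370,"dz":20,"twist":-0.25},{"dx":150,"dy":-370,"dz":20,"twist":-0.25},{"dx":150,"dy":-370,"dz":20,"twist":-0.25},{"dx":150,"dy":-370,"dz":20,"twist":-0.25}]' 20
python3 -m pendant '[{"dx":183,"dy":-460,"dz":0,"twist":-0.23},{"dx":183,"dy":-460,"dz":0,"twist":-0.23},{"dx":183,"dy":-460,"dz":0,"twist":-0.23},{"dx":183,"dy":-460,"dz":0,"twist":-0.23},{"dx":183,"dy":-460,"dz":0,"twist":-0.23},{"dx":183,"dy":-460,"dz":0,"twist":-0.23},{"dx":183,"dy":-460,"dz":0,"twist":-0.23},{"dx":183,"dy":-460,"dz":0,"twist":-0.23}]'
python3 - <<'E'
from h import *
p,P=cloud('side')
print(r.get_state()['q'].round(2))
for x in range(400,900,50):
    m=(P[...,0]>x/1000)&(P[...,0]<x/1000+.05)&(P[...,1]<-.37)&(P[...,1]>-.6)
    for lo,hi in((.03,.1),(.1,.2),(.2,.4)):
        q=P[m&(P[...,2]>lo)&(P[...,2]<hi)]
        if len(q)>3: print(x,lo,len(q),'ymax',np.percentile(q[:,1],98).round(3))
E
```

```text
[-1.09  0.69 -0.19  1.57  0.16  0.9  -0.22]
500 0.03 21 ymax -0.485
550 0.03 26 ymax -0.485
550 0.1 36 ymax -0.484
550 0.2 26 ymax -0.485
600 0.03 105 ymax -0.485
600 0.1 194 ymax -0.484
600 0.2 910 ymax -0.481
650 0.03 10 ymax -0.484
650 0.1 133 ymax -0.484
650 0.2 939 ymax -0.48
700 0.2 2022 ymax -0.481
750 0.03 46 ymax -0.382
750 0.2 1658 ymax -0.481
800 0.2 982 ymax -0.48
850 0.2 606 ymax -0.478validation failed for argument at $[0]...
validation failed for argument at $[0]...
```

```bash
python3 -m pendant '[{"claw":1,"dx":150,"dy":-370,"dz":20,"twist":-0.25},{"claw":1,"dx":150,"dy":-370,"dz":20,"twist":-0.25},{"claw":1,"dx":150,"dy":-370,"dz":20,"twist":-0.25},{"claw":1,"dx":150,"dy":-370,"dz":20,"twist":-0.25},{"claw":1,"dx":150,"dy":-370,"dz":20,"twist":-0.25},{"claw":1,"dx":150,"dy":-370,"dz":20,"twist":-0.25},{"claw":1,"dx":150,"dy":-370,"dz":20,"twist":-0.25},{"claw":1,"dx":150,"dy":-370,"dz":20,"twist":-0.25}]' 20
```

```text
clock: 2.05
tool_pos: [0.4235, 0.1905, 0.2591]
eef_rot: [0.344, 0.939, 0.0, 0.0]
contact_force: [1.2, 0.5, 0.2]
opening: 1.0
finger_force: 0.0
```

```bash
python3 -m pendant '[{"claw":1,"dx":183,"dy":-400,"dz":0,"twist":-0.23},{"claw":1,"dx":183,"dy":-460,"dz":0,"twist":-0.23},{"claw":1,"dx":183,"dy":-460,"dz":0,"twist":-0.23},{"claw":1,"dx":183,"dy":-460,"dz":0,"twist":-0.23},{"claw":1,"dx":183,"dy":-460,"dz":0,"twist":-0.23},{"claw":1,"dx":183,"dy":-460,"dz":0,"twist":-0.23},{"claw":1,"dx":183,"dy":-460,"dz":0,"twist":-0.23},{"claw":1,"dx":183,"dy":-460,"dz":0,"twist":-0.23}]'
python3 -m pendant '[{"claw":1,"dx":0,"dy":0,"dz":0,"twist":0},{"claw":1,"dx":0,"dy":0,"dz":0,"twist":0},{"claw":1,"dx":0,"dy":-2,"dz":0,"twist":0}]'
python3 - <<'E'
from h import *
print(r.get_state()['tool_pos'],yaw(),r.get_state()['q'].round(2))
p,P=cloud('wrist');cv2.imwrite('pics/w1.png',p)
for o in nets.place_of('wrist','gel_bottle'):
    u,v=int(o['position'][0]*512),int(o['position'][1]*384);print(u,v,o['confidence'])
Q=P.reshape(-1,3)
for n,c,rad,lo,hi in(('body',(.608,-.271),.04,.04,.085),('cap',(.608,-.271),.04,.088,.12),('ring',(.606,-.270),.06,.008,.018),('small',(.685,-.29),.04,.02,.12)):
    print(n,obj(P,c,rad,lo,hi))
E
```

```text
clock: 2.85
tool_pos: [0.5717, -0.1811, 0.2589]
eef_rot: [0.449, 0.893, 0.0, 0.0]
contact_force: [0.5, 0.9, 0.4]
opening: 1.003
finger_force: 0.0
clock: 3.15
tool_pos: [0.571, -0.179, 0.2586]
eef_rot: [0.448, 0.894, 0.001, -0.001]
contact_force: [-0.1, -0.1, -0.9]
opening: 0.999
finger_force: 0.0
[ 0.57101836 -0.17898515  0.25863938] 0.6415539459190939 [ 0.3   0.63 -0.12  1.63  0.09  0.89  0.78]
281 281 0.9
236 222 0.81
body {'n': 818, 'c': array([ 606.4, -268.9], dtype=float32), 'size': [np.float32(35.5), np.float32(38.7)], 'yaw': 0.414, 'z': array([70.3, 82.1]), 'mean': array([ 602.7, -262.2])}
cap {'n': 266, 'c': array([ 607.2, -271.6], dtype=float32), 'size': [np.float32(18.0), np.float32(19.6)], 'yaw': 2.19, 'z': array([97.4, 98.8]), 'mean': array([ 606.4, -270.2])}
ring {'n': 1033, 'c': array([ 605.4, -266.7], dtype=float32), 'size': [np.float32(86.4), np.float32(92.6)], 'yaw': 0.464, 'z': array([12.6, 15.3]), 'mean': array([ 601.3, -258.6])}
small {'n': 421, 'c': array([ 712.4, -306.7], dtype=float32), 'size': [np.float32(15.8), np.float32(25.9)], 'yaw': 1.174, 'z': array([44.8, 64.6]), 'mean': array([ 712.2, -304.8])}
```

View pics/w1.png

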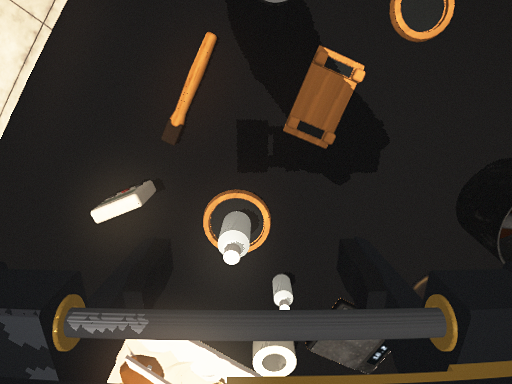

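The wrist view shows the large bottle in the large dish at (235,235), the small look-alike at (282,290), timer (125,203), brush (190,90) and cradle (325,95). The cap centre is at (607,-271) mm with its top at 98, which is the larger bottle. I'm grasping it now.

```bash
python3 -m pendant '[{"claw":1,"dx":36,"dy":-92,"dz":0,"twist":0},{"claw":1,"dx":36,"dy":-92,"dz":0,"twist":0},{"claw":1,"dx":36,"dy":-92,"dz":-40,"twist":0},{"claw":1,"dx":36,"dy":-92,"dz":-80,"twist":0},{"claw":1,"dx":36,"dy":-92,"dz":-125,"twist":0},{"claw":1,"dx":36,"dy":-92,"dz":-170,"twist":0},{"claw":1,"dx":36,"dy":-92,"dz":-205,"twist":0},{"claw":1,"dx":36,"dy":-92,"dz":-222,"twist":0}]' 20
python3 -m pendant '[{"claw":1,"dx":0,"dy":0,"dz":0,"twist":0},{"claw":0.4,"dx":0,"dy":0,"dz":0,"twist":0},{"claw":0.2,"dx":0,"dy":0,"dz":0,"twist":0},{"claw":0.2,"dx":0,"dy":0,"dz":0,"twist":0},{"claw":0.2,"dx":0,"dy":0,"dz":0,"twist":0},{"claw":0.2,"dx":0,"dy":0,"dz":0,"twist":0},{"claw":0.2,"dx":0,"dy":0,"dz":0,"twist":0}]' 20
```

```text
clock: 4.05
tool_pos: [0.6054, -0.2706, 0.0336]
eef_rot: [0.448, 0.894, 0.0, -0.003]
contact_force: [0.2, 0.2, 0.3]
opening: 1.004
finger_force: 0.0
clock: 4.75
tool_pos: [0.6073, -0.2732, 0.0371]
eef_rot: [0.449, 0.893, 0.0, 0.0]
contact_force: [0.9, 0.9, 1.0]
opening: 0.478
finger_force: 0.9
```

```bash
python3 -m pendant '[{"claw":0.2,"dx":0,"dy":0,"dz":0,"twist":0},{"claw":0.2,"dx":0,"dy":0,"dz":0,"twist":0},{"claw":0.2,"dx":0,"dy":0,"dz":0,"twist":0},{"claw":0.2,"dx":0,"dy":0,"dz":10,"twist":0},{"claw":0.2,"dx":0,"dy":0,"dz":40,"twist":0},{"claw":0.2,"dx":0,"dy":0,"dz":80,"twist":0},{"claw":0.2,"dx":0,"dy":0,"dz":120,"twist":0},{"claw":0.2,"dx":0,"dy":0,"dz":120,"twist":0}]' 20
python3 -m pendant '[{"claw":0.2,"dx":13,"dy":340,"dz":0,"twist":0},{"claw":0.2,"dx":13,"dy":340,"dz":0,"twist":0},{"claw":0.2,"dx":13,"dy":340,"dz":0,"twist":0},{"claw":0.2,"dx":13,"dy":340,"dz":0,"twist":0},{"claw":0.2,"dx":13,"dy":340,"dz":0,"twist":0},{"claw":0.2,"dx":13,"dy":340,"dz":0,"twist":0},{"claw":0.2,"dx":13,"dy":340,"dz":0,"twist":0},{"claw":0.2,"dx":13,"dy":340,"dz":0,"twist":0}]'
python3 - <<'E'
from h import *
print(r.get_state()['tool_pos'],yaw(),r.get_state()['q'].round(2))
p,P=cloud('wrist');cv2.imwrite('pics/w2.png',p)
print('dish',obj(P,(.620,.077),.055,.008,.018))
print('held',obj(P,r.get_state()['tool_pos'][:2],.05,.1,.25))
p,P=cloud('side')
print('dish S',obj(P,(.620,.077),.055,.008,.018))
print('large S',obj(P,(.606,-.269),.065,.008,.02))
E
```

```text
clock: 5.55
tool_pos: [0.6106, -0.2748, 0.1632]
eef_rot: [0.45, 0.893, 0.0, 0.006]
contact_force: [0.5, 0.1, -1.2]
opening: 0.427
finger_force: 20.0
clock: 6.35
tool_pos: [0.6191, 0.0771, 0.1562]
eef_rot: [0.444, 0.896, 0.003, -0.002]
contact_force: [-0.5, 0.2, -1.7]
opening: 0.428
finger_force: 20.0
[0.61914384 0.07709577 0.15624926] 0.6505766233095218 [-0.16  0.79 -0.06  1.65  0.05  0.71  0.41]
dish {'n': 1459, 'c': array([617.9,  82.2], dtype=float32), 'size': [np.float32(64.4), np.float32(72.8)], 'yaw': 0.622, 'z': array([12.7, 14.2]), 'mean': array([614.8,  86.9])}
held {'n': 36921, 'c': array([609.6,  83.2], dtype=float32), 'size': [np.float32(47.4), np.float32(93.3)], 'yaw': 0.639, 'z': array([234.9, 248.2]), 'mean': array([606.5,  89.3])}
dish S {'n': 136, 'c': array([621.8,  76.9], dtype=float32), 'size': [np.float32(69.4), np.float32(70.3)], 'yaw': 0.984, 'z': array([10.9, 13.6]), 'mean': array([621.3,  76.3])}
large S {'n': 339, 'c': array([ 607.5, -271.2], dtype=float32), 'size': [np.float32(91.0), np.float32(91.5)], 'yaw': 2.503, 'z': array([11.6, 14.6]), 'mean': array([ 609.4, -274.9])}
```

View pics/w2.png

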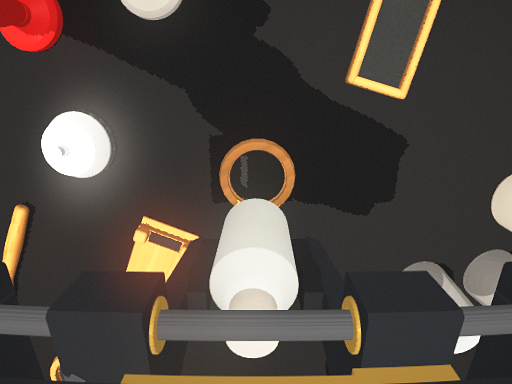

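The wrist view shows the bottle held upright. The small dish ring is at (257,175), partly hidden behind it. I'll fit a circle to the ring to place it.

```bash
cat >> h.py <<'E'
from scipy.optimize import least_squares
def ring(P,xy,rm,zlo=.008,zhi=.018):
    Q=P.reshape(-1,3);Q=Q[np.isfinite(Q).all(1)]
    d=np.hypot(*(Q[:,:2]-xy).T);Q=Q[(abs(d-rm)<.016)&(Q[:,2]>zlo)&(Q[:,2]<zhi)]
    f=lambda c:np.hypot(Q[:,0]-c[0],Q[:,1]-c[1])-rm
    o=least_squares(f,xy,loss='soft_l1',f_scale=.004);return (o.x*1000).round(1),len(Q)
E
python3 - <<'E'
from h import *
p,P=cloud('wrist');print('W',ring(P,(.62,.078),.033))
p,P=cloud('side');print('S',ring(P,(.62,.078),.033),'large',ring(P,(.607,-.27),.043))
p,P=cloud('top');print('T large',ring(P,(.607,-.27),.043))
print(r.get_state()['tool_pos'])
E
```

```text
W (array([620.2,  79.5]), 1665)
S (array([621.7,  77. ]), 135) large (array([ 608.1, -270.6]), 327)
T large (array([ 606.9, -269.4]), 305)
[0.61996833 0.06426017 0.15648182]
```

```bash
python3 -m pendant '[{"claw":0.2,"dx":1,"dy":14,"dz":0,"twist":0},{"claw":0.2,"dx":1,"dy":14,"dz":-30,"twist":0},{"claw":0.2,"dx":1,"dy":14,"dz":-60,"twist":0},{"claw":0.2,"dx":1,"dy":14,"dz":-90,"twist":0},{"claw":0.2,"dx":1,"dy":14,"dz":-106,"twist":0},{"claw":0.2,"dx":1,"dy":14,"dz":-112,"twist":0},{"claw":0.2,"dx":1,"dy":14,"dz":-116,"twist":0},{"claw":0.2,"dx":1,"dy":14,"dz":-118,"twist":0}]'
python3 -m pendant '[{"claw":0.2,"dx":0,"dy":0,"dz":-1,"twist":0},{"claw":0.2,"dx":0,"dy":0,"dz":-1,"twist":0},{"claw":0.2,"dx":0,"dy":0,"dz":-2,"twist":0}]'
```

```text
clock: 7.4
tool_pos: [0.6221, 0.0811, 0.0395]
eef_rot: [0.449, 0.893, 0.001, 0.001]
contact_force: [-0.5, 0.3, -0.9]
opening: 0.431
finger_force: 20.0
clock: 7.7
tool_pos: [0.6218, 0.081, 0.0375]
eef_rot: [0.449, 0.893, 0.001, 0.001]
contact_force: [0.6, -0.1, -1.3]
opening: 0.43
finger_force: 20.0
```

```bash
python3 -m pendant '[{"claw":0.2,"dx":0,"dy":-1,"dz":-1,"twist":0},{"claw":0.5,"dx":0,"dy":-1,"dz":-1,"twist":0},{"claw":0.6,"dx":0,"dy":-1,"dz":-1,"twist":0},{"claw":1,"dx":0,"dy":-1,"dz":-1,"twist":0},{"claw":1,"dx":0,"dy":-1,"dz":-1,"twist":0},{"claw":1,"dx":0,"dy":-1,"dz":-1,"twist":0},{"claw":1,"dx":0,"dy":-1,"dz":30,"twist":0},{"claw":1,"dx":0,"dy":-1,"dz":75,"twist":0}]'
python3 -m pendant '[{"claw":1,"dx":0,"dy":0,"dz":50,"twist":0},{"claw":1,"dx":0,"dy":0,"dz":95,"twist":0},{"claw":1,"dx":-60,"dy":20,"dz":145,"twist":0},{"claw":1,"dx":-110,"dy":40,"dz":145,"twist":0},{"claw":1,"dx":-150,"dy":60,"dz":145,"twist":0},{"claw":1,"dx":-150,"dy":60,"dz":145,"twist":0},{"claw":1,"dx":-150,"dy":60,"dz":145,"twist":0}]'
python3 - <<'E'
from h import *
p,P=cloud('side');b=obj(P,(.621,.079),.035,.03,.12);print('S bottle',b,obj(P,(.621,.079),.035,.088,.12))
p,P=cloud('top');print('T',obj(P,(.621,.079),.035,.088,.12))
print(r.get_state()['tool_pos'],yaw(),r.get_state()['q'].round(2))
p,P=cloud('wrist');cv2.imwrite('pics/w3.png',p)
print('bottle W',obj(P,(.621,.079),.035,.088,.12),ring(P,(.62,.078),.033))
print('tamper',obj(P,(.445,.155),.04,.05,.12),obj(P,(.445,.155),.04,.09,.12),'foot',obj(P,(.445,.155),.045,.012,.026))
E
```

```text
clock: 8.5
tool_pos: [0.619, 0.0796, 0.1101]
eef_rot: [0.449, 0.893, -0.002, -0.002]
contact_force: [1.1, -0.4, 0.5]
opening: 0.991
finger_force: 0.0
clock: 9.2
tool_pos: [0.4677, 0.1418, 0.2574]
eef_rot: [0.447, 0.895, -0.0, -0.001]
contact_force: [0.0, 0.6, 0.7]
opening: 1.005
finger_force: 0.0
S bottle {'n': 241, 'c': array([622.7,  74.8], dtype=float32), 'size': [np.float32(29.2), np.float32(38.4)], 'yaw': 0.299, 'z': array([66.5, 96.7]), 'mean': array([622.7,  70.9])} {'n': 36, 'c': array([621.2,  78.7], dtype=float32), 'size': [np.float32(17.8), np.float32(18.9)], 'yaw': 1.598, 'z': array([95.4, 99.1]), 'mean': array([621.5,  78.1])}
T {'n': 42, 'c': array([619. ,  80.5], dtype=float32), 'size': [np.float32(16.4), np.float32(17.9)], 'yaw': 3.12, 'z': array([ 97.6, 102.2]), 'mean': array([619.3,  80.7])}
[0.47168465 0.13992069 0.25707233] 0.639543790143084 [-0.35  0.49 -0.05  1.94  0.04  0.71  0.22]
bottle W {'n': 241, 'c': array([619.1,  81.7], dtype=float32), 'size': [np.float32(17.1), np.float32(19.1)], 'yaw': 2.208, 'z': array([97.2, 98.6]), 'mean': array([618. ,  82.5])} (array([621.3,  78.7]), 709)
tamper {'n': 1069, 'c': array([444.3, 160.9], dtype=float32), 'size': [np.float32(35.8), np.float32(36.1)], 'yaw': 0.647, 'z': array([93.3, 97.4]), 'mean': array([443.6, 162.5])} {'n': 814, 'c': array([444.8, 159.9], dtype=float32), 'size': [np.float32(31.8), np.float32(32.0)], 'yaw': 1.438, 'z': array([94.7, 97.5]), 'mean': array([444.6, 160.6])} foot {'n': 436, 'c': array([441.2, 167.5], dtype=float32), 'size': [np.float32(35.6), np.float32(52.0)], 'yaw': 0.477, 'z': array([13.7, 16.5]), 'mean': array([439.6, 171.9])}
```

View pics/w3.png

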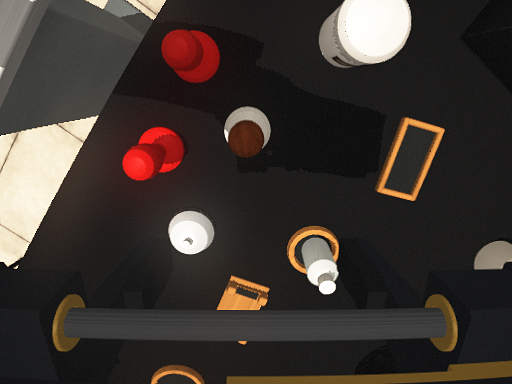

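The wrist view shows the bottle standing in the small dish at (318,262). The tamper with its brown handle and steel foot is at (247,133), and the red ones at (195,55) and (150,155) stay put. Handle top is about (444.5,159) mm. I'm grasping it.

```bash
python3 -m pendant '[{"claw":1,"dx":-26,"dy":19,"dz":0,"twist":0},{"claw":1,"dx":-26,"dy":19,"dz":-20,"twist":0},{"claw":1,"dx":-26,"dy":19,"dz":-60,"twist":0},{"claw":1,"dx":-26,"dy":19,"dz":-105,"twist":0},{"claw":1,"dx":-26,"dy":19,"dz":-150,"twist":0},{"claw":1,"dx":-26,"dy":19,"dz":-185,"twist":0},{"claw":1,"dx":-26,"dy":19,"dz":-206,"twist":0},{"claw":1,"dx":-26,"dy":19,"dz":-206,"twist":0}]' 40
python3 -m pendant '[{"claw":0.45,"dx":0,"dy":0,"dz":0,"twist":0},{"claw":0.45,"dx":0,"dy":0,"dz":0,"twist":0},{"claw":0.45,"dx":0,"dy":0,"dz":0,"twist":0},{"claw":0.45,"dx":0,"dy":0,"dz":0,"twist":0},{"claw":0.1,"dx":0,"dy":0,"dz":0,"twist":0},{"claw":0.1,"dx":0,"dy":0,"dz":0,"twist":0},{"claw":0.1,"dx":0,"dy":0,"dz":0,"twist":0},{"claw":0.1,"dx":0,"dy":0,"dz":0,"twist":0}]'
```

```text
clock: 10.15
tool_pos: [0.4451, 0.1576, 0.0477]
eef_rot: [0.45, 0.893, -0.002, -0.001]
contact_force: [-0.1, -0.2, 0.4]
opening: 1.0
finger_force: 0.0
clock: 10.95
tool_pos: [0.4457, 0.1593, 0.051]
eef_rot: [0.449, 0.893, 0.001, 0.0]
contact_force: [0.3, 0.4, 2.2]
opening: 0.4
finger_force: 40.0
```

```bash
python3 -m pendant '[{"claw":0.1,"dx":0,"dy":0,"dz":5,"twist":0},{"claw":0.1,"dx":0,"dy":0,"dz":25,"twist":0},{"claw":0.1,"dx":0,"dy":0,"dz":60,"twist":0},{"claw":0.1,"dx":0,"dy":0,"dz":95,"twist":0},{"claw":0.1,"dx":0,"dy":0,"dz":120,"twist":0},{"claw":0.1,"dx":0,"dy":0,"dz":120,"twist":0}]'
python3 -m pendant '[{"claw":0.1,"dx":10,"dy":-25,"dz":0,"twist":0},{"claw":0.1,"dx":25,"dy":-70,"dz":0,"twist":0},{"claw":0.1,"dx":42,"dy":-115,"dz":0,"twist":0},{"claw":0.1,"dx":60,"dy":-160,"dz":0,"twist":0},{"claw":0.1,"dx":77,"dy":-205,"dz":0,"twist":0},{"claw":0.1,"dx":95,"dy":-250,"dz":0,"twist":0},{"claw":0.1,"dx":112,"dy":-295,"dz":0,"twist":0},{"claw":0.1,"dx":128,"dy":-340,"dz":0,"twist":0}]'
python3 -m pendant '[{"claw":0.1,"dx":17,"dy":-45,"dz":0,"twist":0},{"claw":0.1,"dx":28,"dy":-75,"dz":0,"twist":0},{"claw":0.1,"dx":34,"dy":-89,"dz":0,"twist":0},{"claw":0.1,"dx":34,"dy":-89,"dz":0,"twist":0},{"claw":0.1,"dx":34,"dy":-89,"dz":0,"twist":0}]'
python3 - <<'E'
from h import *
for i in range(2):
    print(r.get_state()['tool_pos'],yaw(),r.get_state()['opening'])
    p,P=cloud('wrist');print(ring(P,(.607,-.27),.043))
cv2.imwrite('pics/w4.png',p)
p,P=cloud('side');t=r.get_state()['tool_pos'][:2];print(ring(P,(.607,-.27),.043),'held foot',obj(P,t,.045,.11,.138),'handle',obj(P,t,.03,.15,.21))
print('brush',obj(P,(.457,-.163),.085,.006,.03),'timer',obj(P,(.468,-.322),.06,.01,.08))
E
```

```text
clock: 11.55
tool_pos: [0.4463, 0.1592, 0.1732]
eef_rot: [0.449, 0.893, 0.002, 0.002]
contact_force: [0.4, -0.4, -4.3]
opening: 0.402
finger_force: 40.0
clock: 12.35
tool_pos: [0.572, -0.1827, 0.1684]
eef_rot: [0.449, 0.893, -0.0, -0.002]
contact_force: [0.1, 0.4, -4.6]
opening: 0.4
finger_force: 40.0
clock: 12.85
tool_pos: [0.6057, -0.2684, 0.1685]
eef_rot: [0.449, 0.894, 0.0, -0.002]
contact_force: [0.5, 1.2, -4.1]
opening: 0.397
finger_force: 40.0
[ 0.6056859  -0.26842509  0.16853137] 0.6395458944603515 0.39687136658813243
(array([ 607.2, -269.7]), 1466)
[ 0.60607313 -0.26753354  0.16910472] 0.6409654521058159 0.4010511049018457
(array([ 607.3, -269.7]), 1451)
(array([ 608. , -270.8]), 329) held foot {'n': 382, 'c': array([ 608.8, -271.4], dtype=float32), 'size': [np.float32(47.7), np.float32(57.2)], 'yaw': 0.529, 'z': array([130.2, 135.6]), 'mean': array([ 610. , -276.8])} handle {'n': 394, 'c': array([ 613. , -273.4], dtype=float32), 'size': [np.float32(37.0), np.float32(47.7)], 'yaw': 1.335, 'z': array([191. , 209.8]), 'mean': array([ 612.7, -276.6])}
brush {'n': 127, 'c': array([ 462.1, -163.3], dtype=float32), 'size': [np.float32(20.0), np.float32(139.4)], 'yaw': 1.725, 'z': array([12.5, 15.5]), 'mean': array([ 468.7, -208.1])} timer {'n': 525, 'c': array([ 468.3, -322.3], dtype=float32), 'size': [np.float32(19.2), np.float32(66.2)], 'yaw': 1.02, 'z': array([48.3, 63.1]), 'mean': array([ 471.1, -326.9])}
```

View pics/w4.png

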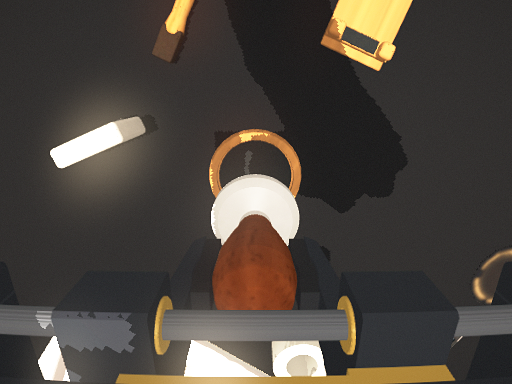

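The wrist view shows the tamper upright above the large dish ring at (255,175). It is well centred, so I'm lowering it.

```bash
python3 -m pendant '[{"claw":0.1,"dx":1,"dy":-2,"dz":-15,"twist":0},{"claw":0.1,"dx":1,"dy":-2,"dz":-50,"twist":0},{"claw":0.1,"dx":1,"dy":-2,"dz":-80,"twist":0},{"claw":0.1,"dx":1,"dy":-2,"dz":-98,"twist":0},{"claw":0.1,"dx":1,"dy":-2,"dz":-105,"twist":0},{"claw":0.1,"dx":1,"dy":-2,"dz":-109,"twist":0},{"claw":0.1,"dx":1,"dy":-2,"dz":-111,"twist":0},{"claw":0.1,"dx":1,"dy":-2,"dz":-112,"twist":0}]'
python3 -m pendant '[{"claw":0.1,"dx":0,"dy":0,"dz":-0.5,"twist":0},{"claw":0.1,"dx":0,"dy":0,"dz":-1,"twist":0},{"claw":0.1,"dx":0,"dy":0,"dz":-1.5,"twist":0},{"claw":0.1,"dx":0,"dy":0,"dz":-1.5,"twist":0}]'
```

```text
clock: 13.8
tool_pos: [0.6089, -0.2723, 0.0596]
eef_rot: [0.449, 0.893, 0.0, 0.001]
contact_force: [0.5, -0.2, -4.4]
opening: 0.401
finger_force: 40.0
clock: 14.2
tool_pos: [0.6082, -0.2721, 0.0574]
eef_rot: [0.449, 0.893, 0.0, 0.0]
contact_force: [-0.3, -0.6, -3.9]
opening: 0.403
finger_force: 40.0
```

```bash
python3 -m pendant '[{"claw":0.1,"dx":-0.5,"dy":1,"dz":-0.5,"twist":0},{"claw":0.1,"dx":-0.5,"dy":1,"dz":-1,"twist":0},{"claw":0.1,"dx":-0.5,"dy":1,"dz":-1.5,"twist":0},{"claw":0.1,"dx":-0.5,"dy":1,"dz":-1.5,"twist":0}]'
```

```text
clock: 14.6
tool_pos: [0.6083, -0.2717, 0.057]
eef_rot: [0.449, 0.893, -0.0, 0.001]
contact_force: [-0.8, -0.6, 4.6]
opening: 0.398
finger_force: 40.0
```

```bash
python3 -m pendant '[{"claw":0.5,"dx":0,"dy":0,"dz":0,"twist":0},{"claw":0.6,"dx":0,"dy":0,"dz":0,"twist":0},{"claw":1,"dx":0,"dy":0,"dz":0,"twist":0},{"claw":1,"dx":0,"dy":0,"dz":0,"twist":0},{"claw":1,"dx":0,"dy":0,"dz":0,"twist":0},{"claw":1,"dx":0,"dy":0,"dz":30,"twist":0},{"claw":1,"dx":0,"dy":0,"dz":70,"twist":0},{"claw":1,"dx":0,"dy":0,"dz":110,"twist":0}]'
python3 -m pendant '[{"claw":1,"dx":-20,"dy":-5,"dz":40,"twist":-0.15},{"claw":1,"dx":-60,"dy":-20,"dz":75,"twist":-0.3},{"claw":1,"dx":-100,"dy":-35,"dz":75,"twist":-0.45},{"claw":1,"dx":-140,"dy":-50,"dz":75,"twist":-0.6},{"claw":1,"dx":-140,"dy":-50,"dz":75,"twist":-0.75},{"claw":1,"dx":-140,"dy":-50,"dz":75,"twist":-0.9},{"claw":1,"dx":-140,"dy":-50,"dz":75,"twist":-1.05},{"claw":1,"dx":-140,"dy":-50,"dz":75,"twist":-1.19}]'
python3 -m pendant '[{"claw":1,"dx":0,"dy":0,"dz":0,"twist":0},{"claw":1,"dx":0,"dy":0,"dz":0,"twist":0}]'
python3 - <<'E'
from h import *
print(r.get_state()['tool_pos'],yaw(),r.get_state()['q'].round(2))
p,P=cloud('wrist');cv2.imwrite('pics/w5.png',p)
print('timer',obj(P,(.468,-.322),.06,.01,.08),obj(P,(.468,-.322),.06,.05,.08))
print('tamper',obj(P,(.608,-.271),.03,.09,.12))
p,P=cloud('side');print('tamper S',obj(P,(.608,-.271),.03,.09,.12), obj(P,(.468,-.322),.06,.05,.08))
p,P=cloud('top');print('tamper T',obj(P,(.608,-.271),.03,.09,.12))
E
```

```text
clock: 15.4
tool_pos: [0.6072, -0.2708, 0.1664]
eef_rot: [0.449, 0.893, 0.0, -0.001]
contact_force: [0.3, 0.1, 0.6]
opening: 0.995
finger_force: 0.0
clock: 16.2
tool_pos: [0.4676, -0.3209, 0.2408]
eef_rot: [0.874, 0.485, 0.0, -0.0]
contact_force: [0.7, 0.4, 0.3]
opening: 1.0
finger_force: 0.0
clock: 16.4
tool_pos: [0.4677, -0.3209, 0.2407]
eef_rot: [0.872, 0.49, -0.0, -0.0]
contact_force: [0.3, 0.0, 0.0]
opening: 1.002
finger_force: 0.0
[ 0.46773425 -0.32087761  0.24070208] -0.5472788627874633 [ 0.42  0.61  0.16  1.75 -0.13  0.79  0.1 ]
timer {'n': 1134, 'c': array([ 468.4, -320.1], dtype=float32), 'size': [np.float32(20.5), np.float32(65.6)], 'yaw': 1.011, 'z': array([61.4, 63.3]), 'mean': array([ 471.1, -317. ])} {'n': 989, 'c': array([ 469.8, -321. ], dtype=float32), 'size': [np.float32(17.3), np.float32(65.6)], 'yaw': 1.019, 'z': array([61.6, 63.3]), 'mean': array([ 470.7, -319. ])}
tamper {'n': 1351, 'c': array([ 606.4, -270.9], dtype=float32), 'size': [np.float32(33.3), np.float32(35.1)], 'yaw': 2.063, 'z': array([100.2, 103.6]), 'mean': array([ 605.1, -270.4])}
tamper S {'n': 167, 'c': array([ 608.3, -272.9], dtype=float32), 'size': [np.float32(32.5), np.float32(32.7)], 'yaw': 1.235, 'z': array([ 98.2, 103.3]), 'mean': array([ 609.3, -275.5])} {'n': 250, 'c': array([ 468.3, -322.3], dtype=float32), 'size': [np.float32(18.6), np.float32(65.6)], 'yaw': 1.019, 'z': array([60.4, 63.7]), 'mean': array([ 469.4, -324.6])}
tamper T {'n': 132, 'c': array([ 606.2, -271.6], dtype=float32), 'size': [np.float32(32.3), np.float32(33.0)], 'yaw': 1.164, 'z': array([ 99.7, 106.7]), 'mean': array([ 605.6, -270.7])}
```

View pics/w5.png

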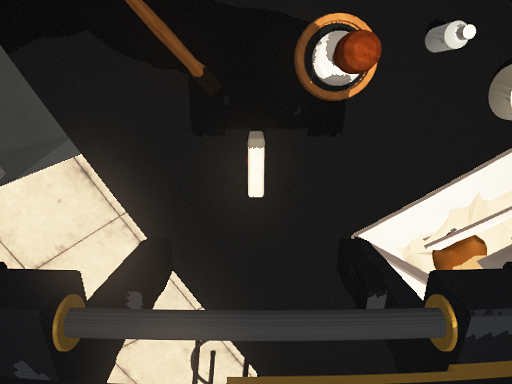

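The wrist view shows the timer end-on at (256,165) and square to the fingers. The tamper stands in the large dish at (338,55). I'm grasping the timer.

```bash
python3 -m pendant '[{"claw":1,"dx":1,"dy":0,"dz":-30,"twist":0},{"claw":1,"dx":1,"dy":0,"dz":-75,"twist":0},{"claw":1,"dx":1,"dy":0,"dz":-120,"twist":0},{"claw":1,"dx":1,"dy":0,"dz":-165,"twist":0},{"claw":0.8,"dx":1,"dy":0,"dz":-200,"twist":0},{"claw":0.6,"dx":1,"dy":0,"dz":-219,"twist":0},{"claw":0.5,"dx":1,"dy":0,"dz":-220,"twist":0},{"claw":0.3,"dx":1,"dy":0,"dz":-220,"twist":0}]' 15
python3 -m pendant '[{"claw":0.3,"dx":0,"dy":0,"dz":0,"twist":0},{"claw":0.1,"dx":0,"dy":0,"dz":0,"twist":0},{"claw":0.1,"dx":0,"dy":0,"dz":0,"twist":0},{"claw":0,"dx":0,"dy":0,"dz":0,"twist":0},{"claw":0,"dx":0,"dy":0,"dz":0,"twist":0},{"claw":0,"dx":0,"dy":0,"dz":0,"twist":0},{"claw":0,"dx":0,"dy":0,"dz":0,"twist":0}]'
```

```text
clock: 17.35
tool_pos: [0.4688, -0.3213, 0.0209]
eef_rot: [0.873, 0.488, 0.0, 0.0]
contact_force: [0.1, -0.3, 0.5]
opening: 0.663
finger_force: 0.0
clock: 18.05
tool_pos: [0.4689, -0.3212, 0.0211]
eef_rot: [0.873, 0.488, 0.0, 0.0]
contact_force: [0.3, 0.7, 3.7]
opening: 0.206
finger_force: 15.0
```

```bash
python3 -m pendant '[{"claw":0,"dx":0,"dy":0,"dz":5,"twist":0},{"claw":0,"dx":0,"dy":0,"dz":30,"twist":0},{"claw":0,"dx":0,"dy":0,"dz":70,"twist":0},{"claw":0,"dx":0,"dy":0,"dz":110,"twist":0},{"claw":0,"dx":0,"dy":0,"dz":145,"twist":0},{"claw":0,"dx":0,"dy":0,"dz":160,"twist":0},{"claw":0,"dx":5,"dy":20,"dz":160,"twist":0},{"claw":0,"dx":15,"dy":50,"dz":160,"twist":0}]'
python3 -m pendant '[{"claw":0,"dx":12,"dy":45,"dz":0,"twist":0.13},{"claw":0,"dx":25,"dy":90,"dz":0,"twist":0.26},{"claw":0,"dx":38,"dy":135,"dz":0,"twist":0.39},{"claw":0,"dx":51,"dy":180,"dz":0,"twist":0.52},{"claw":0,"dx":64,"dy":225,"dz":0,"twist":0.65},{"claw":0,"dx":77,"dy":270,"dz":0,"twist":0.78},{"claw":0,"dx":90,"dy":315,"dz":0,"twist":0.9},{"claw":0,"dx":103,"dy":360,"dz":0,"twist":0.935}]'
python3 -m pendant '[{"claw":0,"dx":13,"dy":45,"dz":0,"twist":0},{"claw":0,"dx":26,"dy":90,"dz":0,"twist":0},{"claw":0,"dx":40,"dy":130,"dz":0,"twist":0},{"claw":0,"dx":50,"dy":160,"dz":0,"twist":0},{"claw":0,"dx":51,"dy":167,"dz":0,"twist":0},{"claw":0,"dx":51,"dy":167,"dz":0,"twist":0},{"claw":0,"dx":51,"dy":167,"dz":0,"twist":0}]'
python3 - <<'E'
from h import *
s=r.get_state();print(s['tool_pos'],yaw(),s['q'].round(2),s['opening'])
p,P=cloud('wrist');cv2.imwrite('pics/w6.png',p)
print('tray W',obj(P,(.638,.256),.063,.008,.018))
print('timer held W',obj(P,s['tool_pos'][:2],.06,.16,.225))
p,P=cloud('side');print('tray S',obj(P,(.638,.256),.063,.008,.018),'held S',obj(P,s['tool_pos'][:2],.05,.155,.2))
p,P=cloud('top');print('T',obj(P,(.638,.256),.06,.008,.018))
E
```

```text
clock: 18.85
tool_pos: [0.4828, -0.273, 0.1817]
eef_rot: [0.874, 0.486, -0.0, 0.001]
contact_force: [1.7, 0.7, -1.3]
opening: 0.2
finger_force: 15.0
clock: 19.65
tool_pos: [0.5865, 0.0904, 0.1807]
eef_rot: [0.558, 0.83, -0.0, -0.0]
contact_force: [0.4, -0.6, -0.5]
opening: 0.201
finger_force: 15.0
clock: 20.35
tool_pos: [0.6374, 0.2535, 0.1804]
eef_rot: [0.56, 0.829, -0.001, 0.0]
contact_force: [0.5, -0.9, -1.6]
opening: 0.202
finger_force: 15.0
[0.63737249 0.25352719 0.18042398] 0.3823501691339863 [-0.45  0.84 -0.    1.42  0.01  0.89 -0.07] 0.20211093939688496
tray W {'n': 1773, 'c': array([636.5, 256.6], dtype=float32), 'size': [np.float32(57.1), np.float32(100.7)], 'yaw': 1.962, 'z': array([12.4, 14.1]), 'mean': array([632.7, 267.7])}
timer held W {'n': 9474, 'c': array([633.5, 253.9], dtype=float32), 'size': [np.float32(46.0), np.float32(64.8)], 'yaw': 1.56, 'z': array([219.4, 224.6]), 'mean': array([632.3, 265.4])}
tray S {'n': 125, 'c': array([637.7, 253.8], dtype=float32), 'size': [np.float32(57.1), np.float32(105.7)], 'yaw': 1.965, 'z': array([10.2, 14.1]), 'mean': array([636.6, 251.2])} held S {'n': 136, 'c': array([637.2, 240.1], dtype=float32), 'size': [np.float32(37.1), np.float32(48.5)], 'yaw': 2.826, 'z': array([185. , 199.5]), 'mean': array([642.2, 231.8])}
T {'n': 130, 'c': array([649.3, 226.3], dtype=float32), 'size': [np.float32(38.6), np.float32(58.6)], 'yaw': 0.34, 'z': array([11.4, 17.5]), 'mean': array([650.5, 222.6])}
```

View pics/w6.png

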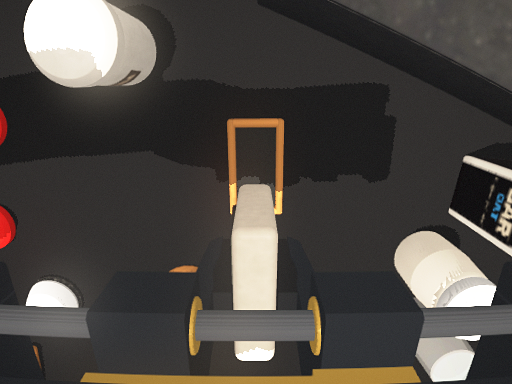

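The wrist view shows the timer aligned with the tray, whose far end frame is at (255,122) to (283,210). I'm lowering it.

```bash
python3 -m pendant '[{"claw":0,"dx":0,"dy":2,"dz":-30,"twist":0.01},{"claw":0,"dx":0,"dy":2,"dz":-70,"twist":0.01},{"claw":0,"dx":0,"dy":2,"dz":-110,"twist":0.01},{"claw":0,"dx":0,"dy":2,"dz":-132,"twist":0.01},{"claw":0,"dx":0,"dy":2,"dz":-143,"twist":0.01},{"claw":0,"dx":0,"dy":2,"dz":-149,"twist":0.01},{"claw":0,"dx":0,"dy":2,"dz":-151,"twist":0.01},{"claw":0,"dx":0,"dy":2,"dz":-152,"twist":0.01}]'
python3 -m pendant '[{"claw":0,"dx":0,"dy":0,"dz":-0.5,"twist":0},{"claw":0,"dx":0,"dy":0,"dz":-1,"twist":0},{"claw":0,"dx":0,"dy":0,"dz":-1.5,"twist":0},{"claw":0,"dx":0,"dy":0,"dz":-1.5,"twist":0}]'
```

```text
clock: 21.3
tool_pos: [0.6387, 0.258, 0.03]
eef_rot: [0.555, 0.832, 0.001, 0.001]
contact_force: [-0.8, -0.2, 0.4]
opening: 0.203
finger_force: 15.0
clock: 21.7
tool_pos: [0.6378, 0.258, 0.0275]
eef_rot: [0.555, 0.832, 0.0, 0.0]
contact_force: [0.3, 1.0, -0.9]
opening: 0.203
finger_force: 15.0
```

```bash
python3 -m pendant '[{"claw":0,"dx":-0.5,"dy":-1,"dz":-1,"twist":0},{"claw":0,"dx":-0.5,"dy":-1,"dz":-1,"twist":0},{"claw":0.3,"dx":-0.5,"dy":-1,"dz":-1,"twist":0},{"claw":0.6,"dx":-0.5,"dy":-1,"dz":-1,"twist":0},{"claw":0.8,"dx":-0.5,"dy":-1,"dz":-1,"twist":0},{"claw":0.8,"dx":-0.5,"dy":-1,"dz":-1,"twist":0},{"claw":0.8,"dx":0,"dy":-1,"dz":30,"twist":0},{"claw":0.8,"dx":0,"dy":-1,"dz":75,"twist":0}]'
python3 -m pendant '[{"claw":1,"dx":0,"dy":0,"dz":45,"twist":0},{"claw":1,"dx":0,"dy":0,"dz":90,"twist":0},{"claw":1,"dx":-15,"dy":-35,"dz":110,"twist":0},{"claw":1,"dx":-32,"dy":-80,"dz":110,"twist":-0.1},{"claw":1,"dx":-50,"dy":-125,"dz":110,"twist":-0.2},{"claw":1,"dx":-68,"dy":-170,"dz":110,"twist":-0.2},{"claw":1,"dx":-85,"dy":-212,"dz":110,"twist":-0.2},{"claw":1,"dx":-102,"dy":-255,"dz":110,"twist":-0.2}]'
python3 -m pendant '[{"claw":1,"dx":-20,"dy":-42,"dz":0,"twist":0},{"claw":1,"dx":-38,"dy":-84,"dz":0,"twist":0},{"claw":1,"dx":-58,"dy":-126,"dz":0,"twist":0},{"claw":1,"dx":-77,"dy":-163,"dz":0,"twist":0},{"claw":1,"dx":-77,"dy":-163,"dz":0,"twist":0},{"claw":1,"dx":-77,"dy":-163,"dz":0,"twist":0}]'
python3 - <<'E'
from h import *
s=r.get_state();print(s['tool_pos'],yaw(),s['q'].round(2),s['opening'])
p,P=cloud('wrist');cv2.imwrite('pics/w7.png',p)
print('brush W',obj(P,(.459,-.163),.09,.007,.03))
print('cradle W',obj(P,(.596,-.074),.075,.006,.03),'ears',obj(P,(.596,-.074),.075,.015,.03))
p,P=cloud('side');print('brush S',obj(P,(.459,-.163),.09,.006,.03),'cradle S',obj(P,(.596,-.074),.075,.007,.03))
print('timer S',obj(P,(.637,.256),.05,.03,.1),obj(P,(.637,.256),.05,.06,.1))
p,P=cloud('top');print('timer T',obj(P,(.637,.256),.05,.045,.1))
E
```

```text
clock: 22.5
tool_pos: [0.6354, 0.2559, 0.1]
eef_rot: [0.555, 0.832, -0.003, -0.002]
contact_force: [0.6, -0.5, 0.2]
opening: 0.723
finger_force: 0.0
clock: 23.3
tool_pos: [0.5348, 0.0003, 0.2124]
eef_rot: [0.635, 0.772, 0.0, 0.0]
contact_force: [0.7, 0.6, -0.4]
opening: 0.999
finger_force: 0.0
clock: 23.9
tool_pos: [0.4584, -0.162, 0.2124]
eef_rot: [0.636, 0.771, 0.0, 0.0]
contact_force: [0.3, -0.0, -0.1]
opening: 0.999
finger_force: 0.0
[ 0.45837322 -0.16204327  0.2123724 ] 0.19111910463209714 [ 0.26  0.55 -0.03  2.01  0.03  0.58  0.41] 0.9985514366874003
brush W {'n': 1700, 'c': array([ 458.9, -161.2], dtype=float32), 'size': [np.float32(18.9), np.float32(139.0)], 'yaw': 1.758, 'z': array([13.8, 16.4]), 'mean': array([ 458.1, -160. ])}
cradle W {'n': 1683, 'c': array([596.5, -74.1], dtype=float32), 'size': [np.float32(62.6), np.float32(99.0)], 'yaw': 1.832, 'z': array([12.9, 22.2]), 'mean': array([595.2, -70.3])} ears {'n': 680, 'c': array([595.9, -72.2], dtype=float32), 'size': [np.float32(62.6), np.float32(94.4)], 'yaw': 1.833, 'z': array([20.5, 22.6]), 'mean': array([595.4, -69.
[... 196 characters left out ...]
S {'n': 228, 'c': array([597.4, -72.8], dtype=float32), 'size': [np.float32(60.5), np.float32(97.6)], 'yaw': 1.837, 'z': array([11.8, 21.5]), 'mean': array([597.9, -75.7])}
timer S {'n': 140, 'c': array([638. , 253.9], dtype=float32), 'size': [np.float32(19.1), np.float32(65.2)], 'yaw': 1.991, 'z': array([60.7, 67.3]), 'mean': array([639.7, 245. ])} {'n': 71, 'c': array([638. , 254.3], dtype=float32), 'size': [np.float32(17.0), np.float32(64.0)], 'yaw': 1.955, 'z': array([65.4, 67.9]), 'mean': array([638.1, 252.3])}
timer T {'n': 209, 'c': array([636.8, 258. ], dtype=float32), 'size': [np.float32(20.7), np.float32(66.0)], 'yaw': 1.977, 'z': array([66.1, 73.3]), 'mean': array([635.1, 256.7])}
```

View pics/w7.png

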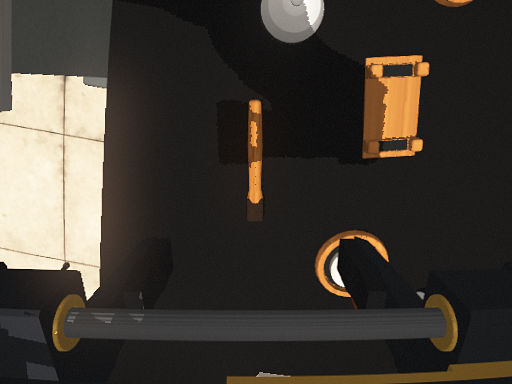

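The wrist view shows the brush at (255,160), square to the fingers, and the cradle at (395,107). The timer stands at about (637,256) mm with yaw near 1.97, in its tray. I'm grasping the brush.

```bash
python3 -m pendant '[{"claw":0.7,"dx":0.5,"dy":0,"dz":-40,"twist":0},{"claw":0.7,"dx":0.5,"dy":0,"dz":-85,"twist":0},{"claw":0.7,"dx":0.5,"dy":0,"dz":-130,"twist":0},{"claw":0.7,"dx":0.5,"dy":0,"dz":-170,"twist":0},{"claw":0.7,"dx":0.5,"dy":0,"dz":-195,"twist":0},{"claw":0.6,"dx":0.5,"dy":0,"dz":-205,"twist":0},{"claw":0.5,"dx":0.5,"dy":0,"dz":-208,"twist":0},{"claw":0.5,"dx":0.5,"dy":0,"dz":-209,"twist":0}]' 15
python3 -m pendant '[{"claw":0.3,"dx":0,"dy":0,"dz":0,"twist":0},{"claw":0.1,"dx":0,"dy":0,"dz":0,"twist":0},{"claw":0,"dx":0,"dy":0,"dz":0,"twist":0},{"claw":0,"dx":0,"dy":0,"dz":0,"twist":0},{"claw":0,"dx":0,"dy":0,"dz":0,"twist":0},{"claw":0,"dx":0,"dy":0,"dz":0,"twist":0}]'
```

```text
clock: 24.85
tool_pos: [0.46, -0.1606, 0.0038]
eef_rot: [0.635, 0.773, 0.0, 0.001]
contact_force: [0.2, -0.2, 1.0]
opening: 0.503
finger_force: 0.0
clock: 25.45
tool_pos: [0.4595, -0.1613, 0.0038]
eef_rot: [0.635, 0.772, 0.0, 0.001]
contact_force: [-0.7, 0.1, 6.1]
opening: 0.192
finger_force: 15.0
```

```bash
python3 -m pendant '[{"claw":0,"dx":0,"dy":0,"dz":5,"twist":0},{"claw":0,"dx":0,"dy":0,"dz":30,"twist":0},{"claw":0,"dx":0,"dy":0,"dz":70,"twist":0},{"claw":0,"dx":0,"dy":0,"dz":100,"twist":0},{"claw":0,"dx":35,"dy":22,"dz":110,"twist":0.02},{"claw":0,"dx":75,"dy":48,"dz":110,"twist":0.05},{"claw":0,"dx":115,"dy":74,"dz":110,"twist":0.074},{"claw":0,"dx":137,"dy":88,"dz":110,"twist":0.074}]'
python3 -m pendant '[{"claw":0,"dx":0,"dy":0,"dz":0,"twist":0},{"claw":0,"dx":0,"dy":0,"dz":0,"twist":0}]'
python3 - <<'E'
from h import *
s=r.get_state();print(s['tool_pos'],yaw(),s['opening'])
p,P=cloud('wrist');cv2.imwrite('pics/w8.png',p)
print('brush W',obj(P,s['tool_pos'][:2],.09,.105,.135))
print('cradle W',obj(P,(.596,-.074),.075,.006,.03))
p,P=cloud('side');print('brush S',obj(P,s['tool_pos'][:2],.085,.105,.135),'cradle S',obj(P,(.596,-.074),.075,.007,.03))
p,P=cloud('top');print('brush T',obj(P,s['tool_pos'][:2],.085,.100,.135))
E
```

```text
clock: 26.25
tool_pos: [0.5996, -0.0692, 0.1139]
eef_rot: [0.605, 0.796, 0.002, 0.001]
contact_force: [-0.4, -0.1, -0.9]
opening: 0.187
finger_force: 15.0
clock: 26.45
tool_pos: [0.5953, -0.0731, 0.1129]
eef_rot: [0.606, 0.795, -0.001, -0.001]
contact_force: [0.1, -0.7, -1.2]
opening: 0.192
finger_force: 15.0
[ 0.59525643 -0.07313253  0.11291225] 0.2686286902580921 0.19179332679877162
brush W {'n': 8443, 'c': array([596.6, -72.7], dtype=float32), 'size': [np.float32(45.9), np.float32(140.0)], 'yaw': 2.005, 'z': array([123. , 133.6]), 'mean': array([591.4, -60.2])}
cradle W {'n': 1446, 'c': array([595.7, -70.5], dtype=float32), 'size': [np.float32(62.2), np.float32(91.6)], 'yaw': 1.828, 'z': array([18.5, 21.8]), 'mean': array([593.4, -58.6])}
brush S {'n': 317, 'c': array([597. , -76.8], dtype=float32), 'size': [np.float32(45.3), np.float32(137.1)], 'yaw': 1.613, 'z': array([121.4, 133.1]), 'mean': array([599., -90.])} cradle S {'n': 193, 'c': array([597.4, -72.5], dtype=float32), 'size': [np.float32(60.5), np.float32(95.2)], 'yaw': 1.839, 'z': array([12.6, 21.6]), 'mean': array([599.4, -82.5])}
brush T None
```

View pics/w8.png

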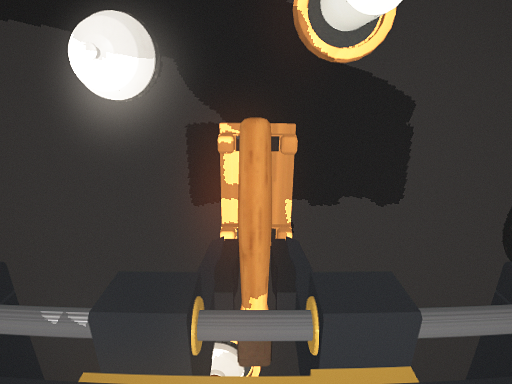

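The wrist view shows the brush centred over the cradle, with saddles at (257,140) and (257,232), and aligned with it. I'm lowering it.

```bash
python3 -m pendant '[{"claw":0,"dx":1,"dy":0,"dz":-20,"twist":0},{"claw":0,"dx":1,"dy":0,"dz":-50,"twist":0},{"claw":0,"dx":1,"dy":0,"dz":-75,"twist":0},{"claw":0,"dx":1,"dy":0,"dz":-86,"twist":0},{"claw":0,"dx":1,"dy":0,"dz":-91,"twist":0},{"claw":0,"dx":1,"dy":0,"dz":-94,"twist":0},{"claw":0,"dx":1,"dy":0,"dz":-95,"twist":0},{"claw":0,"dx":1,"dy":0,"dz":-96,"twist":0}]'
python3 -m pendant '[{"claw":0,"dx":0,"dy":0,"dz":-0.5,"twist":0},{"claw":0,"dx":0,"dy":0,"dz":-1,"twist":0},{"claw":0,"dx":0,"dy":0,"dz":-1.5,"twist":0},{"claw":0,"dx":0,"dy":0,"dz":-1.5,"twist":0}]'
```

```text
clock: 27.4
tool_pos: [0.5979, -0.0732, 0.0181]
eef_rot: [0.606, 0.795, 0.0, 0.001]
contact_force: [-0.6, 0.1, -1.0]
opening: 0.191
finger_force: 15.0
clock: 27.8
tool_pos: [0.5973, -0.0731, 0.0158]
eef_rot: [0.606, 0.795, 0.0, 0.0]
contact_force: [-0.1, 0.8, -0.2]
opening: 0.189
finger_force: 15.0
```

```bash
python3 -m pendant '[{"claw":0,"dx":0,"dy":0,"dz":-1,"twist":0},{"claw":0,"dx":0,"dy":0,"dz":-1,"twist":0},{"claw":0.3,"dx":0,"dy":0,"dz":-1,"twist":0},{"claw":0.5,"dx":0,"dy":0,"dz":-1,"twist":0},{"claw":0.5,"dx":0,"dy":0,"dz":-1,"twist":0},{"claw":0.5,"dx":0,"dy":0,"dz":-1,"twist":0},{"claw":0.5,"dx":0,"dy":0,"dz":30,"twist":0},{"claw":0.5,"dx":0,"dy":0,"dz":75,"twist":0}]'
python3 -m pendant '[{"claw":0.5,"dx":0,"dy":0,"dz":50,"twist":0},{"claw":0.5,"dx":0,"dy":0,"dz":100,"twist":0},{"claw":0.5,"dx":0,"dy":0,"dz":150,"twist":0},{"claw":0.5,"dx":-40,"dy":0,"dz":170,"twist":0},{"claw":0.5,"dx":-80,"dy":0,"dz":170,"twist":0},{"claw":0.5,"dx":-80,"dy":0,"dz":170,"twist":0},{"claw":0.5,"dx":-80,"dy":0,"dz":170,"twist":0}]'
python3 - <<'E'
from h import *
p,P=cloud('wrist');cv2.imwrite('pics/w9.png',p)
print('brush W',obj(P,(.597,-.073),.09,.0235,.04))
for c in('side','top'):
    p,P=cloud(c);cv2.imwrite(f'pics/{c}9.png',p)
    print(c,'brush',obj(P,(.597,-.073),.085,.0235,.04));print('timer',obj(P,(.637,.256),.05,.045,.1))
    print('bottle',obj(P,(.621,.079),.035,.088,.12));print('tamper',obj(P,(.608,-.271),.03,.09,.12))
    print('shaker',obj(P,(.475,.303),.05,.1,.12),'bell',obj(P,(.464,-.002),.045,.02,.06))
print(r.get_state()['contact_force'])
E
```

```text
clock: 28.6
tool_pos: [0.5951, -0.0728, 0.0892]
eef_rot: [0.606, 0.795, -0.002, -0.002]
contact_force: [0.6, -0.9, -0.6]
opening: 0.501
finger_force: 0.0
clock: 29.3
tool_pos: [0.5166, -0.0732, 0.2611]
eef_rot: [0.606, 0.795, 0.0, 0.0]
contact_force: [0.4, 0.4, 0.2]
opening: 0.504
finger_force: 0.0
brush W {'n': 1127, 'c': array([597.1, -73.9], dtype=float32), 'size': [np.float32(19.7), np.float32(138.0)], 'yaw': 1.843, 'z': array([25.8, 27.8]), 'mean': array([597.8, -76.1])}
side brush {'n': 128, 'c': array([597.7, -76.3], dtype=float32), 'size': [np.float32(16.0), np.float32(137.6)], 'yaw': 1.845, 'z': array([24.8, 27. ]), 'mean': array([600.1, -83. ])}
timer {'n': 106, 'c': array([636.9, 254.3], dtype=float32), 'size': [np.float32(18.5), np.float32(65.3)], 'yaw': 1.994, 'z': array([64.4, 68.3]), 'mean': array([638.7, 248.3])}
bottle {'n': 35, 'c': array([622.2,  78.7], dtype=float32), 'size': [np.float32(17.0), np.float32(18.5)], 'yaw': 0.7, 'z': array([94.9, 98.7]), 'mean': array([621.2,  78.6])}
tamper {'n': 166, 'c': array([ 608.5, -272.9], dtype=float32), 'size': [np.float32(3
[... 863 characters left out ...]
32), 'size': [np.float32(16.0), np.float32(18.6)], 'yaw': 3.139, 'z': array([ 97.5, 102.8]), 'mean': array([618.8,  80.7])}
tamper {'n': 139, 'c': array([ 606.9, -270.3], dtype=float32), 'size': [np.float32(33.5), np.float32(34.4)], 'yaw': 2.042, 'z': array([ 99.9, 105.9]), 'mean': array([ 605.3, -270. ])}
shaker {'n': 404, 'c': array([473.2, 314.3], dtype=float32), 'size': [np.float32(60.4), np.float32(62.2)], 'yaw': 0.471, 'z': array([104.4, 110.9]), 'mean': array([473.3, 314.5])} bell {'n': 326, 'c': array([463.8,   1.4], dtype=float32), 'size': [np.float32(55.0), np.float32(55.1)], 'yaw': 2.34, 'z': array([32. , 48.6]), 'mean': array([463.1,   1.3])}
[ 0.06071167 -0.06222845 -1.24546556]
```

View pics/w9.png

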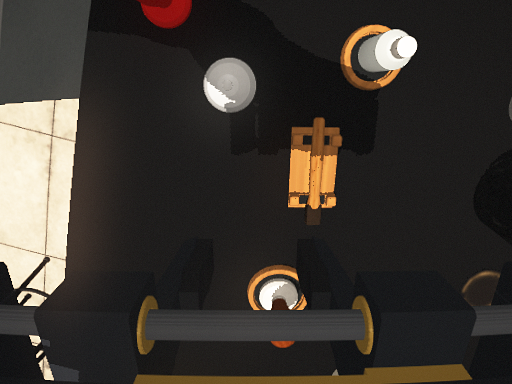

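View pics/side9.png

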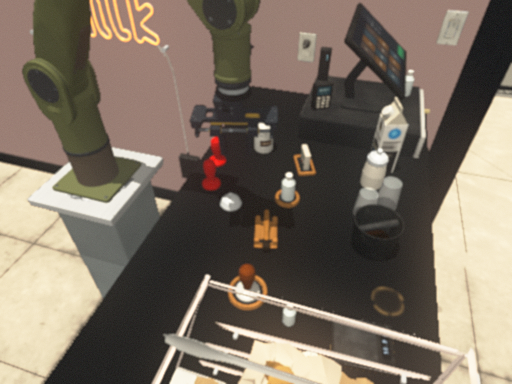

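The brush lies level across both saddles at (315,165) in the wrist view. In the side view the bottle (288,190), tamper (247,280) and timer (306,157) stand in their rests. The bell (231,202) and shaker (263,138) are where they were, so I'm handing in.

```bash
python3 -c "
from plant import r
print(r.finish_job())"
```

```text
the job is handed in; nothing more can be done
None
```

All four tools were set down gently in their own rests, the shaker and bell were left alone, and the job was handed in at about 30 s; the hand-in returned no verdict.

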